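Lay the propped timer face up and the test-strip box flat

TASK

The small lab timer and the flat box of test strips have been left standing on edge. Tip each one over where it stands by pushing it with the fingertips, so that it ends lying flat on the bench: the timer on its back with its display up, the box with either of its large faces up. Never let the timer land on its display, do not pick up or drag either of them about, and leave everything else on the bench undisturbed.

Things in the scene. Friction and masses are not known exactly. Their poses are not given: they have to be found in the camera images.
- timer: White digital timer slab, 66 wide, 52 tall as it stands, 14 mm thick, 0.09 kg; display and three buttons on its front, plain back. Origin: centre of the back. z axis: out of the front, square to it (level now, straight up when lying as wanted); front surface 14 mm along z. x, y are skewed to the edges. Loose, on one long edge. Pushed near its top, square to a large face, it tips after 15-20 mm and falls by itself.
- strip_box: Flat box of pH test strips, 78 wide, 62 tall as it stands, 16 mm thick, 0.06 kg; colour chart on both large faces. Origin: centre of one large face. z axis: square to it, through the box (level now, straight up or down when flat); the other face is 16 mm along z. x, y are skewed to the edges. Loose, on one long edge. Pushed near its top, square to a large face, it tips after 15-20 mm and falls by itself.
- vial_1: Bystander: small clear vial, white cap, 21 mm across, 51 mm tall. Origin at the centre of its foot, z up.
- vial_2: Bystander: small clear vial, black cap, 21 mm across, 51 mm tall. Origin at the centre of its foot, z up.
- stopper: Bystander: tapered rubber stopper, 33 mm across, 28 mm tall. Origin at the centre of its foot.
- tape_roll: Bystander: roll of paper tape lying flat, 60 mm across, 19 mm high. Origin at the centre of its underside.
- petri_dish: Bystander: clear petri dish, 68 mm across, 14 mm high. Origin at the centre of its underside.
- flask: Bystander: small conical glass flask, 64 mm across, 112 mm tall. Origin at the centre of its foot, z up.
- boss_head: Bystander: cast metal clamp boss lying on the bench, 67 x 61 x 26 mm. Origin under its middle.
Not all that is in view belongs to the job. What is shaped like the timer but pink is not meant.

How it is judged:
By the outcome, as a careful person would: the job done as asked, in the order asked, and still so for the second after the job is handed in, with the robot touching nothing.
It also fails if it takes over 48 s, if anything falls off the work surface, if the arm or the gripper's body presses on something with over 40 N, if the wrist force passes 120 N, or if a joint passes its speed limit or range.

ROBOT

A 6-joint arm with a two-finger parallel gripper is mounted at the origin on a cart in front of the work surface, level with it; the furniture and walls round the work are solid. World frame = base frame: x ahead of the robot, y to its left, z up, the work surface at z = 0. Lengths are in mm, angles in rad, forces in N, time in s.
With the tool pointing down it reaches from about 350 to 775 mm from the base axis. Payload 5.5 kg.
Tool frame: the origin (TCP) lies midway between the tips of the shut fingers; the grasp point (between the pads) lies 19 mm behind it; z points along the fingers, y is the line along which they close (so a half turn about z gives the same grasp; the last joint's range is limited). The gripper opens to 85 mm and grips with 20 to 120 N. Pads are 22 mm wide; open, the fingers measure 114 mm over their backs; the gripper's body (76 mm by 85 mm) begins 54 mm behind the grasp point. The pads swing forward as they close: fully open they stand 13 mm farther back than shut.
Start: joints at [-1.372, 0.313, 0.046, 1.304, 0, 1.431], TCP at [191.102, -542.358, 231.323] pointing down, gripper open.
Joint ranges: [-2.76, 2.76], [-0.86, 1.69], [-1.03, 1.26], [-2.2, 2.34], [-1.47, 1.5], [-3.14, 3.14]. Speed limits (rad/s): [2.57, 2.57, 3.14, 3.14, 3.14, 3.14].

INTERFACE

Orientations are given as [roll, pitch, yaw] about the fixed x, y, z axes, in that order (R = Rz(yaw) Ry(pitch) Rx(roll)).
In Python, from workcell import ctrl, jaws, readout, eyes, nets gives the robot as it stands. Calls block until the motion is done:
- ctrl.move_ptp(position, orientation): joint-space move of the TCP to a pose.
- ctrl.move_linear(position, max_speed=150, rot=None, f_stop=None): straight line of the TCP; rot=None keeps the orientation; max_speed is the mean speed in mm/s. With f_stop (N) it stops when the force on the tool has changed by that much, and returns True; else False.
- ctrl.move_j(angles): joint-space move.
- jaws.gripper_open() and jaws.gripper_close(effort=None): open the fingers fully, or close them until they stop; effort is the grip in N (None keeps the last).
- ctrl.wait(seconds).
- ctrl.inverse_kinematics(position, orientation): joint angles nearest the present ones, or None.
- readout.sense(): the state.
- eyes.capture(name): name is "scene" or "top"; returns a dict with "frame" (420x560x3 uint8, blue, green, red), "range_z" (420x560 float32, mm along the optical axis (not along the pixel's ray), 0 where there is no reading), "intrinsics" (3x3 intrinsics, pixels), "k1" (the pictures are not rectified: a ray, as slopes to the right and down, at radius r is drawn at 1 + k1 r^2 times it, then the intrinsics apply), "T" (4x4, takes a point from camera to world coordinates). Camera axes: x right, y down, z forward; pixel columns grow to the right and rows downward; lengths in mm; the calibration is good to about 2 mm. A picture is of the moment at which its call begins.
A pose or a line that the arm cannot do raises ctrl.PlanningError and nothing moves.
- ctrl.hand_in(): hands the job in; it is judged then, once.
Trained networks look in a picture, given as the dict that the camera call returned (one of the last four; its "shot" number tells which), for a name from the list of things; names that differ only in an ending like _2 or _b are one class to them, and where a whole thing is asked for, a point or a joint stands for the part that bears it (a point fixed in the world has none). Each returns a list of dicts, best first, with "conf" (0 to 1); they miss things now and then, are a little off and sometimes report something else, mostly with a low value. They report only what shows in the picture. A call takes as long as a camera call. They do not tell look-alikes from the thing itself.
- nets.find_in(label, picture): "rect" ([left, top, width, height] in pixels, round what is visible of it).
- nets.regions_of(label, picture): "mask" (420x560 bool, what is visible of it) and "rect" ([left, top, width, height] in pixels, round what is visible of it).
- nets.tip_of(label, picture): "centre" ([column, row] in pixels: a listed point, or the origin of a listed thing).
The state is a dict: "t": time; "joint_positions": joint angles; "qd": joint speeds; "effort": joint torques, N m; "ee_pos": TCP position; "tool_rot": TCP orientation; "force": force on the tool from outside, world axes, zero at the start; "ft_torque": the same for the moment, N m; "grip_width": opening from 0.0 (shut) to 1.0 (fully open); "grasp_force": force on a finger pad.
Only numpy, scipy, OpenCV 4.12 (cv2) and the standard library are available. Lean on these libraries where they do the work, as an engineer would, in place of code of your own. Each camera call takes 0.05 s, during which the arm holds its last target. There are 200 camera calls.

## Working session

There is one attempt and no reset: what is moved stays moved. The work goes in short steps, each a Python script; the robot and the scene stay as the last script left them, time stands still between calls to the robot, and variables do not carry over. Pictures are saved under pics/ and viewed, at most 10 in all, crops included, and the job is handed in when it is done.

```bash
mkdir -p pics; cat > h.py <<'E'
import numpy as np, cv2
from workcell import ctrl, jaws, readout, eyes, nets
def cloud(p):
    K=np.array(p["intrinsics"]);Z=p["range_z"];h,w=Z.shape
    u,v=np.meshgrid(np.arange(w),np.arange(h))
    d=np.stack([(u-K[0,2])/K[0,0],(v-K[1,2])/K[1,1]],-1); s=d.copy()
    for _ in range(20): s=d/(1+p["k1"]*(s**2).sum(-1,keepdims=True))
    P=np.concatenate([s*Z[...,None],Z[...,None]],-1); T=np.array(p["T"])
    W=P@T[:3,:3].T+T[:3,3]; W[Z==0]=np.nan
    return W
E
python3 - <<'E'
from h import *
for n in("scene","top"):
    p=eyes.capture(n); cv2.imwrite(f"pics/{n}0.png",p["frame"]); W=cloud(p)
    np.savez(f"{n}.npz",W=W,f=p["frame"])
    print(n,np.array(p["T"])[:3,3])
    for l in "timer strip_box vial_1 stopper tape_roll petri_dish flask boss_head".split():
        for r in nets.regions_of(l,p)[:3]:
            if r["conf"]<.25: continue
            Q=W[r["mask"]];Q=Q[~np.isnan(Q[:,0])]
            if len(Q)<5: print(l,"few",r["rect"]);continue
            hi=Q[Q[:,2]>np.percentile(Q[:,2],97)-6]
            c,s,a=cv2.minAreaRect(hi[:,:2].astype(np.float32))
            print(l,round(r["conf"],2),r["rect"],"med",np.median(Q,0).round(),"zmax",np.percentile(Q[:,2],97).round(),"top rect",np.round(c),np.round(s),round(a,1))
print(readout.sense()["t"])
E
```

```text
scene [-119.6810439   293.0744616   892.91576972]
timer 0.84 [189.6, 269.2, 37.2, 21.6] med [466. 105.  38.] zmax 55.0 top rect [469. 103.] [63. 15.] 70.1
timer 0.82 [167.3, 240.3, 27.1, 28.0] med [562. 126.  39.] zmax 55.0 top rect [568. 124.] [66. 15.] 18.3
timer 0.78 [127.9, 231.8, 13.0, 40.4] med [612. 203.  43.] zmax 55.0 top rect [621. 202.] [15. 65.] 59.0
strip_box 0.85 [270.1, 207.4, 25.9, 39.4] med [497. -93.  51.] zmax 66.0 top rect [391. -22.] [ 51. 348.] 55.6
vial_1 0.56 [200.8, 182.7, 11.0, 20.1] med [703.  -3.  35.] zmax 53.0 top rect [708.  -5.] [19. 21.] 44.5
vial_1 0.5 [177.1, 191.4, 11.6, 22.5] med [700.  53.  35.] zmax 54.0 top rect [706.  50.] [18. 18.] 21.0
tape_roll 0.71 [247.1, 281.6, 23.3, 30.7] med [395.  35.  19.] zmax 23.0 top rect [322.  65.] [ 47. 212.] 60.0
boss_head 0.64 [164.4, 239.5, 30.0, 28.1] med [562. 126.  41.] zmax 55.0 top rect [568. 125.] [67. 15.] 19.0
boss_head 0.57 [419.4, 193.3, 28.5, 26.7] med [ 380. -449.   20.] zmax 29.0 top rect [ 378. -452.] [26. 43.] 87.3
top [ 337.33204785 -133.05353656 1166.53711947]
timer 0.66 [299.2, 258.6, 13.9,
[... 593 characters left out ...]
 508. -100.] [16. 75.] 24.9
tape_roll 0.54 [214.2, 256.7, 16.2, 21.1] med [382.  24.  18.] zmax 22.0 top rect [385.  23.] [58. 56.] 45.5
tape_roll 0.36 [375.0, 253.6, 10.6, 26.5] med [ 388. -452.   23.] zmax 29.0 top rect [ 381. -453.] [39. 24.] 3.3
petri_dish 0.87 [324.1, 235.9, 24.0, 23.8] med [ 455. -324.    2.] zmax 15.0 top rect [ 457. -321.] [67. 61.] 75.4
flask 0.87 [244.9, 144.0, 18.7, 27.8] med [710. -63.  48.] zmax 111.0 top rect [721. -63.] [29. 27.] 0.6
boss_head 0.71 [324.2, 237.0, 21.1, 23.7] med [ 454. -324.    2.] zmax 14.0 top rect [ 449. -324.] [55. 68.] 27.2
boss_head 0.52 [373.6, 255.7, 11.0, 23.4] med [ 388. -452.   22.] zmax 28.0 top rect [ 381. -453.] [39. 24.] 3.3
0.9
```

View pics/scene0.png

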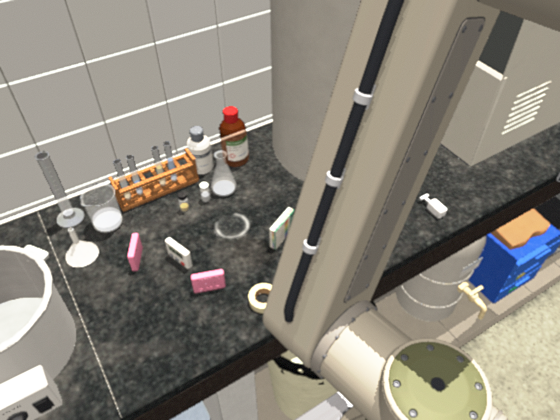

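View pics/top0.png

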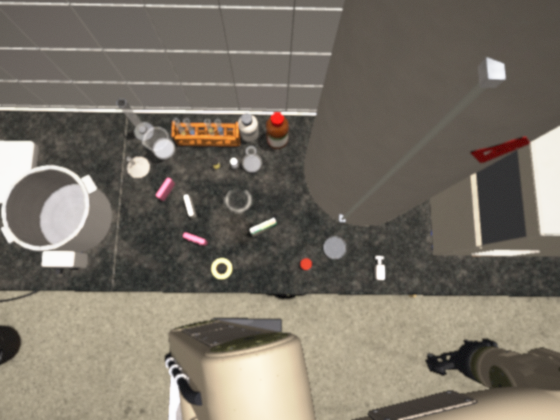

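```bash
python3 - <<'E'
from h import *
d=np.load("scene.npz");W=d["W"];f=d["f"]
a=cv2.resize(f[170:310,120:300],None,fx=4.4,fy=4.2,interpolation=cv2.INTER_CUBIC); cv2.imwrite("pics/crop1.png",a)
t=np.load("top.npz")["W"]
for n,V in(("s",W),("t",t)):
  for nm,c in(("timer",(569,123)),("box",(508,-100))):
    m=(np.hypot(V[...,0]-c[0],V[...,1]-c[1])<50)&(V[...,2]>(45 if nm=="timer" else 55)); Q=V[m]
    print(n,nm,len(Q),[np.round(x,1) for x in cv2.minAreaRect(Q[:,:2].astype(np.float32))],np.percentile(Q[:,2],[5,50,97]).round())
# height map 15mm cells
allp=np.concatenate([W.reshape(-1,3),t.reshape(-1,3)]);allp=allp[~np.isnan(allp[:,0])]
for x in range(720,380,-15):
    r=""
    for y in range(240,-260,-15):
        q=allp[(abs(allp[:,0]-x)<7.5)&(abs(allp[:,1]-y)<7.5),2]; q=q[q<180]
        r+=" .." if len(q)==0 else "%3d"%min(99,max(0,np.percentile(q,90)/1))
    print(x,r)
E
```

```text
s timer 189 [array([568.1, 125.3]), array([67.2, 16.1]), np.float64(20.0)] [47. 52. 56.]
s box 247 [array([ 505.9, -101.4]), array([17.3, 80.7]), np.float64(25.8)] [57. 63. 66.]
t timer 102 [array([571.2, 123.6]), array([65.1, 14.4]), np.float64(18.0)] [46. 51. 55.]
t box 149 [array([ 509.3, -101. ]), array([16.7, 77.5]), np.float64(25.8)] [57. 62. 65.]
720  35 88 88  3  3  3  2  3  2  2  3  2 51 50  2  2 52 51 37 99 99 99 46  3  3  2  2  4  2  3  2 99 .. ..
705   3  2  3  2  2  3  3  3  2  3  3  2 51 52  2  2 50 50 29 72 99 79 32  3  2  2  2  2  2  3  2 99 .. ..
690   3  3  3  3  2  3  2  2  2  3  2  2 30 30  2  2  4  3  7 34 43 35  3  2  3  2  2  2  3  3  3 99  0 ..
675   3  3  4  3  3  2  3  2  3  3  3  2  2  2  4  3  3  3  3  2  2  2  3  2  2  2  3  1  3  3  2 99 99 ..
660   3  3  3  1  3  4  3  2  3  2  2  2  3  4  2  3  2  2  3  3  3  2  4  3  2  2  4  3  3  3  3 99 99 ..
645   3  3  1 53 51  2  3  3  3  3  3  3  2  2  3  2  2  3  3  2  2  2  3  3  3  3  2  3  2  2  2 30 99 ..
630   3  3 54 54 20  3  2  4  2  4  3  2  3  3  2  3  3  3  3  3  3  3  3  3  3  2  2  3  3  3  2  2 9
[... 1016 characters left out ...]
3  3  2  2  2  2  4 56  2  2  2  2  3  3  1  1  3  2  3  2
465   2  2  3  3  3  3  3 32 49 52 54 54  2  3  2  3  2  2  2  1  2  2  1  2  0  3  2  1  3  1  1  2  1  2
450   2  3  2  2  2  2  3  3  3  3 38 45  3  3  3  3  2  2  1  2  2  4  1  1  1  1  1  4  1  2  2  1  1  3
435   1  2  2  3  3  3  3  2  3  2  3  3  3  3  3  3  3  3  1  1  2  2  2  1  3  3  1  2  2  2  2  2  2  2
420   2  2  2  1  3  2  3  3  3  3  3  2  2  3 16 18  2  3  1  0  0  2  2  2  2  1  3  2  1  2  2 28 28  1
405   3  2  2  1  2  2  2  3  2  3  3  2  3 21 20 20 21  2  1  0  1  1  2  1  1  3  4  3  2  2 26 29 31  2
390   2  2  3  2  2  3  3  3  3  2  3  2  3 21  7  5 21  1  2  0  0  1  3  2  1  2  3  2  3  2  4 29 30  0
```

View pics/crop1.png

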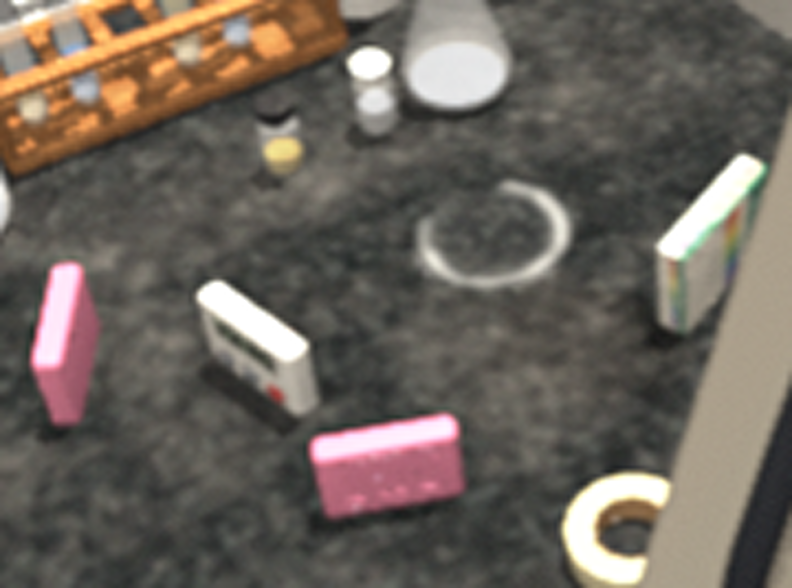

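```bash
cat >> h.py <<'E'
def yaws(ang):
    c=[]
    for k in(0,np.pi):
        y=(ang+k+np.pi)%(2*np.pi)-np.pi
        c.append(y)
    return c
def pick(pos,ang):
    q0=np.array(readout.sense()["joint_positions"]);b=None
    for y in yaws(ang):
        q=ctrl.inverse_kinematics(pos,[np.pi,0,y])
        if q is not None and (b is None or abs(np.array(q)-q0).max()<b[0]): b=(abs(np.array(q)-q0).max(),y)
    return b[1]
def push(c,ang,half,z,past,go):
    d=np.array([np.cos(ang),np.sin(ang)]); c=np.array(c)
    s=c-d*(half+11+20); e=c+d*(-half-11+past)
    P=lambda p,h:[*map(float,p),float(h)]
    y=pick(P(s,z),ang); print("start",s,"end",e,"yaw",y,readout.sense()["tool_rot"])
    if not go: return
    ctrl.move_ptp(P(s,170),[np.pi,0,y])
    ctrl.move_linear(P(s,z),120)
    r=ctrl.move_linear(P(e,z),50,f_stop=25); print("stopped",r,readout.sense()["ee_pos"],readout.sense()["force"])
    ctrl.wait(.3)
    ctrl.move_linear(P(s,z+5),100); ctrl.move_linear(P(s,170),150)
E
python3 - <<'E'
from h import *
for n in("scene","top"):
    W=np.load(n+".npz")["W"].reshape(-1,3)
    q=W[(W[:,2]>100)&(W[:,2]<800)&(W[:,1]>-650)&(W[:,1]<-120)&(np.hypot(W[:,0],W[:,1])>300)]
    for y in range(-650,-120,50):
        k=q[(q[:,1]>=y)&(q[:,1]<y+50)]
        if len(k): print(n,y,np.percentile(k[:,0],[1,5,50]).round(),np.percentile(k[:,2],[1,50]).round())
jaws.gripper_close()
q=list(readout.sense()["joint_positions"])
A=np.radians(-71)
y=pick([150,-400,240],A); print(y)
ctrl.move_ptp([150,-400,240],[np.pi,0,readout.sense()["tool_rot"][2]]); print(readout.sense()["t"],readout.sense()["ee_pos"])
push([569.5,124.5],A,7,42,25,False)
push([508,-101],np.radians(25.8),8,51,25,False)
E
```

```text
scene -650 [428. 429. 450.] [102. 220.]
scene -500 [178. 178. 183.] [244. 252.]
scene -350 [891. 893. 896.] [102. 243.]
scene -300 [563. 570. 604.] [108. 333.]
scene -250 [614. 620. 685.] [104. 293.]
scene -200 [782. 891. 896.] [102. 255.]
scene -150 [771. 779. 895.] [102. 225.]
top -650 [431. 433. 514.] [108. 374.]
top -600 [215. 218. 234.] [250. 543.]
top -550 [163. 171. 217.] [308. 451.]
top -500 [162. 175. 221.] [173. 572.]
top -450 [197. 201. 521.] [151. 704.]
top -400 [198. 203. 523.] [141. 701.]
top -350 [198. 203. 540.] [139. 692.]
top -300 [196. 199. 582.] [129. 667.]
top -250 [194. 618. 663.] [117. 550.]
top -200 [253. 261. 895.] [106. 395.]
top -150 [265. 270. 894.] [107. 429.]
-1.239183768915974
2.3083 [ 150.03337362 -400.23254292  240.62988163]
start [557.12841013 160.42970587] end [571.77897708 117.88136997] yaw 1.902408884673819 [3.13947385e+00 3.34585918e-04 3.38756163e-01]
start [ 472.88756792 -117.97401288] end [513.40191263 -98.3886134 ] yaw 0.450294947014537 [3.13947385e+00 3.34585918e-04 3.38756163e-01]
```

```bash
python3 - <<'E'
from h import *
ctrl.move_ptp([400,-100,240],[np.pi,0,pick([400,-100,240],np.radians(-71))])
push([569.5,124.5],np.radians(-71),7,42,25,True)
p=eyes.capture("scene");W=cloud(p)
m=(np.hypot(W[...,0]-580,W[...,1]-100)<48);Q=W[m];print(len(Q),np.percentile(Q[:,2],[50,90,99]).round(),readout.sense()["t"])
cv2.imwrite("pics/s1.png",cv2.resize(p["frame"][170:310,120:300],None,fx=4,fy=4,interpolation=cv2.INTER_CUBIC))
E
```

```text
start [557.12841013 160.42970587] end [571.77897708 117.88136997] yaw 1.902408884673819 [-3.14124103e+00  6.85636227e-05  1.90095140e+00]
stopped False [571.62327936 118.06408049  41.94447541] [-0.17426798 -0.11387876 -0.22478004]Traceback (most recent call last):
  File "<stdin>", line 5, in <module>
    return _quantile_unchecked(
        a, q, axis, out, overwrite_input, method, keepdims, weights)
    return _ureduce(a,
                    func=_quantile_ureduce_func,
    ...<5 lines>...
                    overwrite_input=overwrite_input,
                    method=method)
    r = func(a, **kwargs)
    result = _quantile(arr,
                       quantiles=q,
    ...<2 lines>...
                       out=out,
                       weights=wgt)
    slices_having_nans = np.isnan(arr[-1, ...])
                                  ~~~^^^^^^^^^
IndexError: index -1 is out of bounds for axis 0 with size 0
```

```bash
python3 - <<'E'
from h import *
ctrl.move_ptp([400,-180,240],[np.pi,0,pick([400,-180,240],np.radians(25.8))])
for n in("scene","top"):
    p=eyes.capture(n);W=cloud(p)
    for nm,c in(("timer",(580,98)),("box",(508,-101))):
        Q=W[(np.hypot(W[...,0]-c[0],W[...,1]-c[1])<48)&(W[...,2]<150)]
        if len(Q): print(n,nm,len(Q),np.percentile(Q[:,2],[50,90,99]).round(),[np.round(x,1) for x in cv2.minAreaRect(Q[Q[:,2]>9][:,:2].astype(np.float32))],readout.sense()["t"])
    if n=="scene":
        cv2.imwrite("pics/s1.png",cv2.resize(p["frame"][170:310,120:300],None,fx=4,fy=4,interpolation=cv2.INTER_CUBIC))
E
```

```text
scene timer 908 [12. 17. 19.] [array([578.2,  93.9]), array([68.2, 54. ]), np.float64(15.1)] 10.6083
top timer 725 [ 5. 16. 18.] [array([581.9,  91.5]), array([66.6, 51.8]), np.float64(17.7)] 10.6583
top box 433 [ 1. 62. 65.] [array([507.5, -97.5]), array([16. , 69.7]), np.float64(25.6)] 10.6583
```

View pics/s1.png

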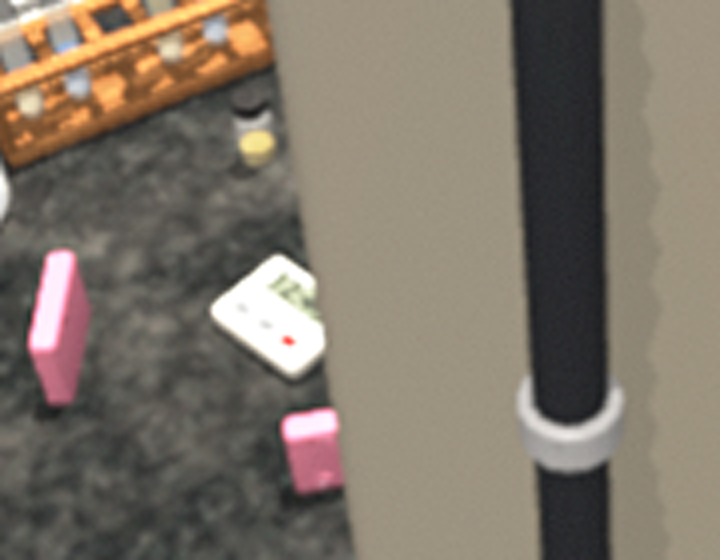

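The timer lies flat with its display up (crop about 275,315), and the pink look-alikes are untouched. Next is the box.

```bash
python3 - <<'E'
from h import *
push([508,-101],np.radians(25.8),8,51,26,True)
ctrl.move_ptp([250,-330,260],[np.pi,0,readout.sense()["tool_rot"][2]])
for n in("scene","top"):
    p=eyes.capture(n);W=cloud(p)
    for nm,c in(("timer",(580,93)),("box",(545,-83))):
        Q=W[(np.hypot(W[...,0]-c[0],W[...,1]-c[1])<58)&(W[...,2]<150)&(W[...,2]>9)]
        if len(Q): print(n,nm,len(Q),np.percentile(Q[:,2],[50,90,99]).round(),[np.round(x,1) for x in cv2.minAreaRect(Q[:,:2].astype(np.float32))],readout.sense()["t"])
    cv2.imwrite(f"pics/{n}2.png",p["frame"] if n=="scene" else cv2.resize(p["frame"][110:300,120:420],None,fx=2.6,fy=2.6))
E
```

```text
start [ 472.88756792 -117.97401288] end [514.3022314 -97.9533823] yaw 0.450294947014537 [-3.14103615e+00  9.57302046e-05  4.52336205e-01]
stopped False [513.98291376 -97.93568088  50.90052912] [ 0.01924229  0.02164104 -0.002569  ]
scene timer 578 [15. 18. 19.] [array([578.9,  92.4]), array([67.1, 53.2]), np.float64(16.1)] 16.5
top timer 334 [13. 17. 20.] [array([581.4,  91.3]), array([64.8, 52. ]), np.float64(18.5)] 16.55
top box 509 [16. 19. 20.] [array([545.9, -83.7]), array([63. , 77.6]), np.float64(25.1)] 16.55
```

View pics/scene2.png

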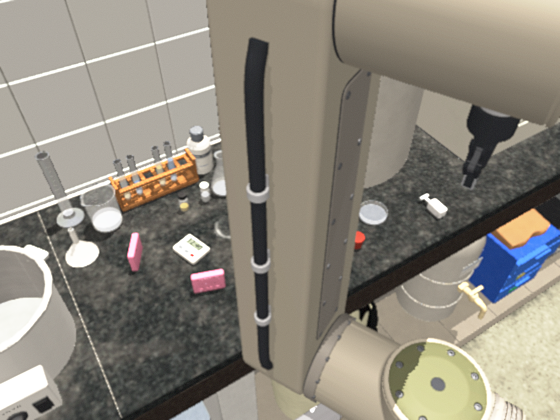

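View pics/top2.png

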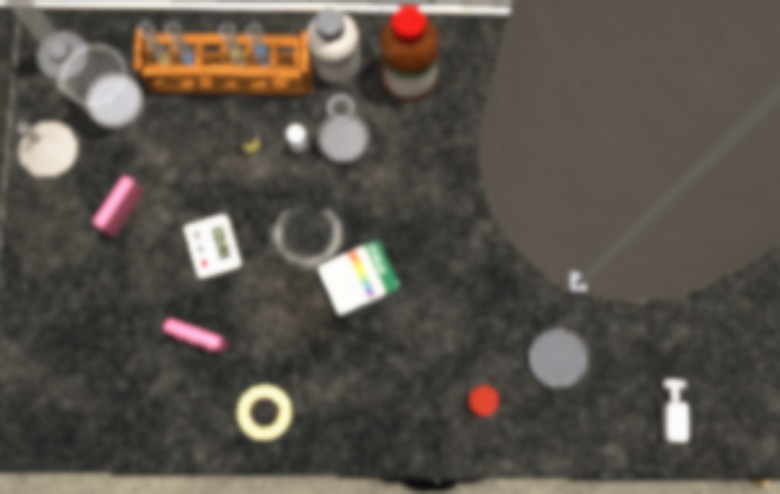

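Both are flat: the timer with its display up at (212,246), the box with its chart up at (358,278) beside the flat ring mark. Everything else is where it was and the arm is clear.

```bash
python3 -c "
from h import *
print(ctrl.hand_in())"
```

```text
the job is handed in; nothing more can be done
None
```

The timer now lies on its back with its display up and the strip box lies flat; nothing else on the bench appeared moved in the final pictures, and I handed the job in at about 16.6 s.

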